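# Unlock the instrument case with its panel key and open the panel

### The arm

A 6-joint arm with a two-finger parallel gripper is mounted at the origin on a cart in front of the work surface, level with it; the furniture and walls round the work are solid. World frame = base frame: x ahead of the robot, y to its left, z up, the work surface at z = 0. Lengths are in mm, angles in rad, forces in N, time in s.
With the tool pointing down it reaches from about 350 to 875 mm from the base axis. Payload 4.2 kg.
Tool frame: the origin (TCP) lies between the finger pads; the fingertips stand 25 mm ahead of it and the grasp point (between the pads) lies 6 mm ahead of it; z points along the fingers, y is the line along which they close (so a half turn about z gives the same grasp; the last joint's range is limited). The gripper opens to 85 mm and grips with 20 to 120 N. Pads are 22 mm wide; open, the fingers measure 114 mm over their backs; the gripper's body (76 mm by 85 mm) begins 54 mm behind the grasp point. The pads swing forward as they close: fully open they stand 13 mm farther back than shut.
Start: joints at [1.608, 0.385, 0.008, 0, -1.194, -0.259], TCP at [137.46, 609.675, 256.312] pointing down, gripper open.
Joint ranges: [-3.14, 3.14], [-1.21, 2.06], [-1.07, 1.41], [-3.16, 2.05], [-2.99, -0.16], [-3.1, 3.1]. Speed limits (rad/s): [2.79, 2.79, 3.14, 3.14, 3.14, 3.14].

### API

Orientations are given as a unit quaternion [x, y, z, w].
In Python, from bench import read_state, imaging, workorder, nets gives the robot as it stands.
- The arm moves only by the tool apply_moves, never from a script. Its argument "rows" is a list of rows, each an object with "hand": the opening, from -1 (shut) to 1 (fully open); "delta_pos": the shift along the tool's x, y, z in mm, a list of three; "yaw": the turn about the tool's z in rad. A call has 1 to 12 rows; each row is the pose to reach, as a shift and turn from the pose commanded when the call began, along the tool's axes at that moment; what a row does not reach only later rows make up. A row lasts 1/12 s, in which the tool goes at most 41.7 mm and 7.16 degrees, less where a joint would pass 70% of its speed; a pose out of reach is approached as far as the arm can. A call with a gripper value outside its range is refused whole. The fingers move at their own pace and stop on an object; the grip force is fixed at half the most. Time passes only in rows, so rows that repeat a pose let the fingers close. It gives the time, the measured TCP pose, the force, the opening and the grip force at its end, in the units of the state.
- read_state(): the state, without advancing time (a new reading comes with each control period).
- imaging.get_image(name): name is "scene" or "top"; returns a dict with "pixels" (420x560x3 uint8, red, green, blue), "fx", "fy", "cx", "cy" (pixels), "xyz" and "rotation" of the camera in the world. Camera axes: x right, y down, z forward; pixel columns grow to the right and rows downward; lengths in mm; the calibration is good to about 2 mm. A picture is of the moment at which its call begins. There is no depth.
- workorder.job_done(): hands the job in; it is judged then, once.
Trained networks look in the newest picture that a camera, given by its name, has taken for a name from the list of things; names that differ only in an ending like _2 or _b are one class to them, and where a whole thing is asked for, a point or a joint stands for the part that bears it (a point fixed in the world has none). Each returns a list of dicts, best first, with "score" (0 to 1); they miss things now and then, are a little off and sometimes report something else, mostly with a low value. They report only what shows in the picture. A call takes as long as a camera call.
- nets.find_in(camera, query): "location" ([row, column] in pixels, amid what is visible of it).
- nets.pinpoint(camera, query): "location" ([row, column] in pixels: a listed point, or the origin of a listed thing).
The state is a dict: "clock": time; "joints": joint angles; "joint_vel": joint speeds; "joint_efforts": joint torques, N m; "position": TCP position; "ee_rot": TCP orientation; "contact_force": force on the tool from outside, world axes, zero at the start; "wrist_torque": the same for the moment, N m; "gripper_width": finger opening in mm; "grasp_force": force on a finger pad.
Only numpy, scipy, OpenCV 4.12 (cv2) and the standard library are available. Lean on these libraries where they do the work, as an engineer would, in place of code of your own. Each camera call takes 0.05 s, during which the arm holds its last target. There are 200 camera calls.

### The job

Open the grey instrument case for inspection: fit the T-handled panel key on the latch on its top panel, turn it clockwise the rest of the quarter turn to its stop, then take the key off and stand it upright on the desk. Swing the panel fully open, until it meets its stop, and let go; leave the other things on the desk where they lie.

Things in the scene. Friction and masses are not known exactly. Their poses are not given: they have to be found in the camera images.
- case: grey sheet-metal instrument case fixed on the desk, 200 (x) x 220 (y) x 90 mm high; origin at the centre of its underside, +z up. Its top is closed by a bare aluminium access panel (176 x 184 x 4 mm) hinged along the case's right (-y) side; the latch and the handle are on top of the panel near its free (+y) edge
- panel (a joint): opening angle of the access panel: 0 closed, 1.75 rad at its stop (10 degrees past upright, leaning out over the -y side). The hinge is stiff (friction 0.5 N m, panel with latch 0.4 kg): the panel stays wherever it is left. Until the latch is turned beyond about 1.2 rad the panel lifts only some millimetres
- panel_hinge (a point): middle of the panel's hinge line, at the height of the panel's underside (90 mm above the desk). Axes turn with the panel: x along the hinge, y from the hinge to the free edge (184 mm away), z out of the panel's top face. The panel opens by turning about +x (free edge up)
- panel_handle (a point): middle of the grip of the steel bow handle on the panel: a round bar 10 mm thick, 76 mm long, parallel to the hinge (x), axis 34 mm above the panel's top face and 164 mm from the hinge, 38 mm towards -x of the panel's middle; axes as panel_hinge
- latch_seat (a point): on the latch's axis, on the face of its round steel disc (41 mm across, 3 mm above the panel's face), where the key's foot comes to rest; axes as panel_hinge (they do not turn with the latch); 138 mm from the hinge, 45 mm towards +x of the panel's middle. A collar round it, 47 mm inside diameter, rises 5 mm above the disc. A key foot not in line with the tang rests on its top, 13 mm too high
- tang_top (a point): on the latch's axis, top of its upright flat tang: 28 long, 8.5 thick, 13 mm high; axes as panel_hinge. Its direction is not reported: see or feel it. Locked end: along y; left at the start 0.05 to 0.8 rad clockwise (from above) of that; unlocked stop 1.571 rad clockwise, along x. Turns with 0.2 N m, stays put under a light rub. Key drops on if true to 0.06 rad, 1 mm; press 3 to 8 N
- panel_key: steel T-handled panel key, about 0.18 kg, standing upright on the desk on its foot. Origin at the middle of the foot's underside, z up along the shank, x along the T-bar. Foot 30 (x) x 30 (y) mm with a slot 11 mm wide and 16 mm deep across it along x (open at both ends) that fits over the tang; above it a disc 34 mm across and a 12 mm shank. T-bar 80 (x) x 13 (y) x 16 mm high, along the slot
- key_bar (a point): middle of the key's T-bar, 97 mm above the foot's underside; axes as panel_key. Grip it across y, 13 mm wide
- marker_pen: bystander: marker pen lying on the desk, 122 x 14 x 14 mm
- side_cutter: bystander: side cutters lying on the desk, 161 x 53 x 13 mm
- screw_tray: bystander: small cardboard tray of screws, 98 x 66 x 20 mm
- slot_cover: bystander: narrow black slot cover strip lying on the desk, 118 x 18 x 10 mm

How it is judged:
By the outcome, as a careful person would: the job done as asked, in the order asked, and still so for the second after the job is handed in, with the robot touching nothing.
It also fails if it takes over 72 s, if anything falls off the work surface, if the arm or the gripper's body presses on something with over 40 N, if the wrist force passes 120 N, or if a joint passes its speed limit or range.

## Working session

There is one attempt and no reset: what is moved stays moved. The work goes in short steps, Python scripts to look and compute and a tool call to move; the robot and the scene stay as the last step left them, time stands still between calls to the robot, and variables do not carry over. Pictures are saved under pics/ and viewed, at most 10 in all, crops included, and the job is handed in when it is done.

Besides the shell and the picture viewer there is one more tool, called after ">>>" as name([rows], argument=value, ...), one row to a line, values as JSON. apply_moves: Moves the arm, as the interface text tells. Its arguments: {"type":"object","properties":{"rows":{"type":"array"}},"required":["rows"]}

```bash
mkdir -p pics; cat > h.py <<'E'
import numpy as np, cv2
from bench import read_state, imaging, workorder, nets
from scipy.spatial.transform import Rotation as R
def Rm(im):
    r=np.array(im["rotation"],float)
    return r if r.shape==(3,3) else R.from_quat(r.ravel()).as_matrix()
def ray(im,loc):
    d=Rm(im)@np.array([(loc[1]-im["cx"])/im["fx"],(loc[0]-im["cy"])/im["fy"],1.])
    return np.array(im["xyz"],float),d
def at_z(im,loc,z):
    c,d=ray(im,loc); return c+d*(z-c[2])/d[2]
def proj(im,p):
    q=Rm(im).T@(np.array(p,float)-im["xyz"]); return [im["cy"]+im["fy"]*q[1]/q[2], im["cx"]+im["fx"]*q[0]/q[2]]
def tri(a,b):
    (c1,d1),(c2,d2)=a,b; d1=d1/np.linalg.norm(d1); d2=d2/np.linalg.norm(d2)
    A=np.stack([d1,-d2],1); s=np.linalg.lstsq(A,c2-c1,rcond=None)[0]
    p,q=c1+d1*s[0],c2+d2*s[1]; return (p+q)/2,np.linalg.norm(p-q)
def save(im,n,crop=None,k=1):
    a=im["pixels"][:,:,::-1]
    if crop: a=a[crop[0]:crop[1],crop[2]:crop[3]]
    cv2.imwrite("pics/"+n,cv2.resize(a,None,fx=k,fy=k,interpolation=cv2.INTER_CUBIC))
E
python3 - <<'E'
from h import *
np.set_printoptions(precision=1,suppress=True)
s=read_state(); print(s)
I={c:imaging.get_image(c) for c in("scene","top")}
for c in I:
    im=I[c]; print(c,im["xyz"],Rm(im).tolist(),im["fx"],im["cx"],im["cy"])
    save(im,c+"0.png")
for q,z in [("case",0),("panel_hinge",90),("panel_handle",128),("latch_seat",97),("tang_top",110),("panel_key",0),("key_bar",97)]:
    L={}
    for c in I:
        r=nets.pinpoint(c,q)
        for d in r[:2]: print(q,c,d["score"],d["location"],at_z(I[c],d["location"],z))
        if r: L[c]=ray(I[c],r[0]["location"])
    if len(L)==2: print("   tri",*tri(L["scene"],L["top"]))
for q in ["marker_pen","side_cutter","screw_tray","slot_cover"]:
    for d in nets.find_in("top",q)[:2]: print(q,d["score"],d["location"],at_z(I["top"],d["location"],8))
E
cd pics; python3 -c "
import cv2
a=cv2.imread('scene0.png');b=cv2.imread('top0.png');cv2.imwrite('both0.png',cv2.resize(cv2.vconcat([a,b]),(400,600)))"
```

```text
{'clock': 0.0, 'joints': array([ 1.6,  0.4,  0. , -0. , -1.2, -0.3]), 'joint_vel': array([-0.,  0.,  0., -0.,  0., -0.]), 'joint_efforts': array([ -0. , -39.2,  18.8,   4.2,  -0. ,   0. ]), 'position': array([137.4, 609.2, 255.2]), 'ee_rot': array([ 1. , -0.1, -0. ,  0. ]), 'contact_force': array([-0.6, -0.7,  0.1]), 'wrist_torque': array([0., 0., 0.]), 'grasp_force': 0.0, 'gripper_width': 85.28061018666163}
scene [-108.6 -528.8  638.2] [[0.6436521892135809, -0.39851520830888953, 0.6533739266814119], [-0.7651713843414635, -0.31837886258235254, 0.5595959725067149], [-0.014987057934535808, -0.8601282047504836, -0.5098576855233006]] 423.9903482968927 280.5319811402408 210.09699002715175
top [ 371.2   35.6 1456.1] [[-0.01065168763795568, -0.9909284118058806, 0.13396799702294104], [-0.9999381738916399, 0.010983302008959668, 0.0017365112245527337], [-0.003192169280667498, -0.13394121752789653, -0.990984137260748]] 504.4038928990994 276.9166896118797 212.79557988188628
case scene 0.9 [270.2, 310.9] [539.8 -65.3   0. ]
case top 0.83 [228.6, 312.4] [520.7 -64.2   0. ]
   tri [524.  -68.5  10.
[... 846 characters left out ...]
6 [241.2, 202.6] [457.5 228.8   0. ]
panel_key top 0.62 [254.6, 214.8] [448.5 218.5   0. ]
   tri [448.2 217.   10.2] 0.764635009574528
key_bar scene 0.68 [212.3, 195.7] [444.4 223.8  97. ]
key_bar top 0.66 [253.7, 207.4] [445.9 226.2  97. ]
   tri [446.2 226.4  95.2] 0.30918699598345234
marker_pen 0.62 [222.0, 316.3] [538.9 -75.3   8. ]
marker_pen 0.49 [281.2, 361.9] [ 368.  -201.4    8. ]
side_cutter 0.61 [223.1, 184.5] [539.9 305.6   8. ]
side_cutter 0.22 [223.1, 319.3] [535.6 -83.9   8. ]
screw_tray 0.72 [220.2, 315.9] [544.1 -74.3   8. ]
screw_tray 0.63 [164.8, 216.9] [711.1 212.8   8. ]
slot_cover 0.58 [281.5, 277.6] [369.7  38.3   8. ]
slot_cover 0.2 [161.8, 215.7] [720.2 216.4   8. ]
```

```bash
python3 - <<'E'
import cv2
a=cv2.imread('pics/top0.png')
b=cv2.resize(a[130:310,150:390],None,fx=3.3,fy=3.3,interpolation=cv2.INTER_CUBIC);cv2.imwrite('pics/topc.png',b);print(b.shape)
a=cv2.imread('pics/scene0.png')
b=cv2.resize(a[170:320,160:400],None,fx=3.3,fy=3.3,interpolation=cv2.INTER_CUBIC);cv2.imwrite('pics/scenec.png',b)
E
```

```text
(594, 792, 3)
```

View pics/topc.png

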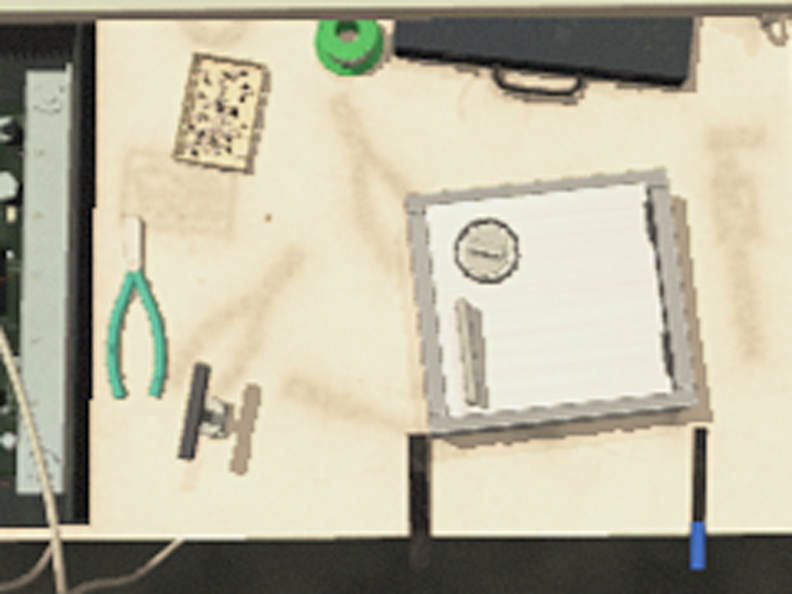

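View pics/scenec.png

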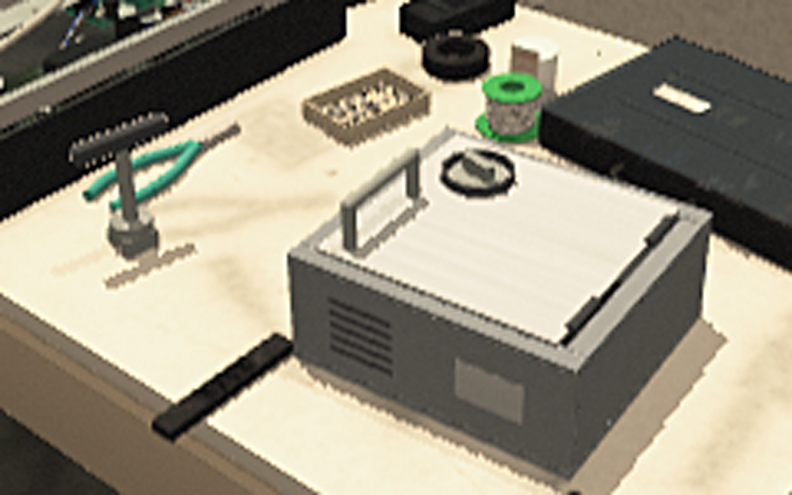

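View pics/scene0.png

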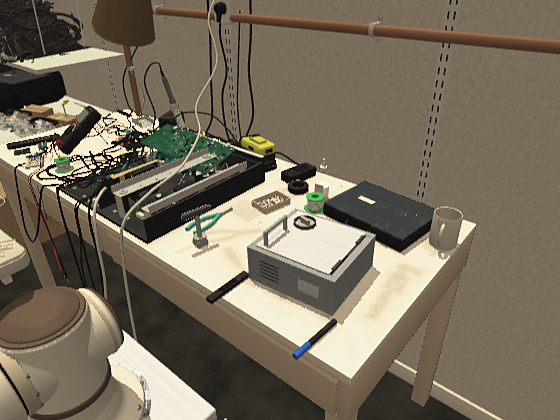

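The top crop shows the latch at crop (487,250), with the tang lying roughly along the case's y. The key is at crop (200,410) with its bar roughly along world x, and the handle is at (470,350). The slot cover and pen lie against the near side of the case. I'll fit the case pose next, then rectify the latch and key bar.

```bash
cat > fit.py <<'E'
from h import *
from scipy.optimize import least_squares
np.set_printoptions(precision=2,suppress=True)
I={c:imaging.get_image(c) for c in("scene","top")}
T=lambda u,v:[130+v/3.3-.35,150+u/3.3-.35]
S=lambda u,v:[170+v/3.3-.35,160+u/3.3-.35]
obs=[("top",T(410,200),(100,110,90)),("top",T(665,170),(100,-110,90)),("top",T(692,403),(-100,-110,90)),("top",T(432,432),(-100,110,90)),
("scene",S(290,255),(-100,110,90)),("scene",S(575,365),(-100,-110,90)),("scene",S(710,213),(100,-110,90)),("scene",S(450,130),(100,110,90)),("scene",S(575,478),(-100,-110,0))]
def w(p,l): 
    c,s=np.cos(p[2]),np.sin(p[2]); return [p[0]+c*l[0]-s*l[1],p[1]+s*l[0]+c*l[1],l[2]]
f=lambda p:np.concatenate([np.subtract(proj(I[c],w(p,l)),o) for c,o,l in obs])
r=least_squares(f,[525,-60,0.1],loss="soft_l1",x_scale=[1,1,.01]); p=r.x; print(p,f(p).reshape(-1,2))
# latch relative to case: hinge y unknown h
for c,o in(("top",T(487,250)),("scene",S(479,173))): 
    q=at_z(I[c],o,102)[:2]-p[:2]; cc,ss=np.cos(p[2]),np.sin(p[2]); print("latch local",c,cc*q[0]+ss*q[1],-ss*q[0]+cc*q[1],at_z(I[c],o,102))
def rect(c,z,cx,cy,yaw,half,k):
    n=int(2*half*k); P=[]
    # image: right=-y', up=+x'
    for a,b in((half,half),(half,-half),(-half,-half),(-half,half)):
        P.append(proj(I[c],[cx+np.cos(yaw)*a-np.sin(yaw)*b,cy+np.sin(yaw)*a+np.cos(yaw)*b,z])[::-1])
    H=cv2.getPerspectiveTransform(np.float32(P),np.float32([(0,0),(n,0),(n,n),(0,n)]))
    return cv2.warpPerspective(I[c]["pixels"][:,:,::-1],H,(n,n),flags=cv2.INTER_CUBIC)
L=w(p,(45,46,0)); print("latch approx",L)
t1=rect("top",110,L[0],L[1],p[2],35,4.2);t2=rect("scene",110,L[0],L[1],p[2],35,4.2)
k1=rect("top",105,446,225,0,55,2.67);k2=rect("scene",105,446,225,0,55,2.67)
n=294; o=cv2.vconcat([cv2.hconcat([cv2.resize(a,(n,n)) for a in (t1,t2)]),cv2.hconcat([cv2.resize(a,(n,n)) for a in (k1,k2)])])
cv2.imwrite("pics/rect.png",o)
E
python3 fit.py
```

```text
[535.94 -69.25   0.1 ] [[-2.04 -1.71]
 [-1.81  0.33]
 [-0.22  1.9 ]
 [ 0.16 -0.16]
 [-0.41 -1.12]
 [ 1.91  0.64]
 [ 0.2   0.86]
 [-0.88 -1.07]
 [ 1.24 -1.53]]
latch local top 43.00755693697259 47.8013278064378 [573.87 -17.33 102.  ]
latch local scene 40.62810376420112 44.48647612881887 [571.84 -20.87 102.  ]
latch approx [np.float64(576.0390357300611), np.float64(-18.922940028174153), 0]
```

View pics/rect.png

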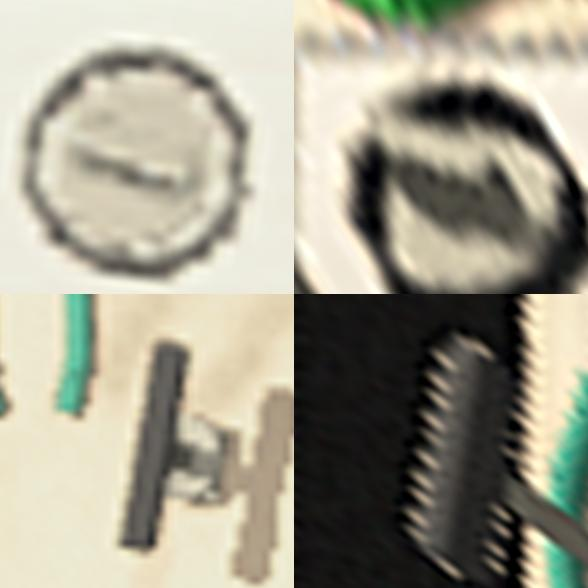

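In the rectified top view (case axes), the tang runs from (75,155) to (180,185), about 0.28 rad clockwise of the case's y. The key bar runs from (172,345) to (135,547), so its yaw is about -0.18 and its centre about (444,223). I'll fit both numerically and plan the first move.

```bash
cat >> h.py <<'E'
def go(x,y,z,psi=None):
    "delta in tool axes to TCP target; psi=world yaw of tool x"
    s=read_state(); q=R.from_quat(s["ee_rot"]).as_matrix(); p=np.array(s["position"])
    cur=np.arctan2(q[1,0],q[0,0]); d=q.T@(np.array([x,y,z])-p)
    print("cur",p.round(1),"psi",round(cur,4),"delta",d.round(1),"yaw",None if psi is None else round(-(psi-cur),4), "n", np.linalg.norm(d).round(0))
E
cat > f2.py <<'E'
exec(open('fit.py').read())
g=cv2.cvtColor(t1,cv2.COLOR_BGR2GRAY).astype(float); k=4.2; n=len(g)
yy,xx=np.mgrid[:n,:n]; 
# collar centre: dark ring
m=(g<140); 
pts=np.argwhere(m); c0=np.array([158,136.])
rr=np.hypot(*(pts-c0).T)/k; ring=pts[(rr>19)&(rr<32)]
A=np.c_[2*ring,np.ones(len(ring))]; sol=np.linalg.lstsq(A,(ring**2).sum(1),rcond=None)[0]; c=sol[:2]; print("ring c",c,np.sqrt(sol[2]+c@c)/k)
# tang: dark inside
for th in (150,165,175):
    P=np.argwhere(g<th); P=P[np.hypot(*(P-c).T)/k<17].astype(float)
    wts=th-g[P[:,0].astype(int),P[:,1].astype(int)]
    mu=np.average(P,axis=0,weights=wts); C=np.cov((P-mu).T,aweights=wts); e,v=np.linalg.eigh(C); a=v[:,1]; print(th,len(P),"cw angle",np.arctan(a[0]/a[1]),"mid",mu,np.sqrt(e)/k)
def pw(rc,z,half=35,k=4.2,cx=L[0],cy=L[1],yaw=p[2]):
    a=half-rc[0]/k; b=half-rc[1]/k
    q=[cx+np.cos(yaw)*a-np.sin(yaw)*b,cy+np.sin(yaw)*a+np.cos(yaw)*b,110]
    return at_z(I["top"],proj(I["top"],q),z)
print("latch centre (collar z102)",pw(c,102))
kk=cv2.cvtColor(k1,cv2.COLOR_BGR2GRAY); P=np.argwhere(kk<90).astype(float); mu=P.mean(0); e,v=np.linalg.eigh(np.cov((P-mu).T)); a=v[:,1]
print("bar yaw",np.arctan(-a[1]/a[0]*-1)*-1 if 0 else np.arctan2(-a[1]*np.sign(-a[0]),abs(a[0])),"centre",446+55-mu[0]/2.67,225+55-mu[1]/2.67,np.sqrt(12*e)/2.67)
go(444,223,200,-0.18)
E
python3 f2.py; python3 -c "
from h import *
go(444,223,256,-0.18)"
```

```text
[535.94 -69.25   0.1 ] [[-2.04 -1.71]
 [-1.81  0.33]
 [-0.22  1.9 ]
 [ 0.16 -0.16]
 [-0.41 -1.12]
 [ 1.91  0.64]
 [ 0.2   0.86]
 [-0.88 -1.07]
 [ 1.24 -1.53]]
latch local top 43.00755693697259 47.8013278064378 [573.87 -17.33 102.  ]
latch local scene 40.62810376420112 44.48647612881887 [571.84 -20.87 102.  ]
latch approx [np.float64(576.0390357300611), np.float64(-18.922940028174153), 0]
ring c [163.55 137.22] 24.858582483025998
150 1288 cw angle 0.3189292511546977 mid [174.  127.7] [0.84 5.41]
165 2156 cw angle 0.287869868599519 mid [174.37 129.91] [1.11 6.61]
175 2859 cw angle 0.27145125608888715 mid [174.77 132.1 ] [1.33 7.4 ]
latch centre (collar z102) [573.07 -17.32 102.  ]
bar yaw -0.18306363226026917 centre 441.3588700497124 219.5272442512991 [13.87 70.43]
cur [137.4 609.7 256.3] psi -0.2218 delta [384.1 309.8  56.3] yaw -0.0418 n 497.0
cur [137.4 609.7 256.3] psi -0.2218 delta [3.841e+02 3.098e+02 3.000e-01] yaw -0.0418 n 493.0
```

>>> apply_moves([
  {"hand":1,"delta_pos":[384.5,309,0],"yaw":-0.042},
  {"hand":1,"delta_pos":[384.5,309,0],"yaw":-0.042},
  {"hand":1,"delta_pos":[384.5,309,0],"yaw":-0.042},
  {"hand":1,"delta_pos":[384.5,309,0],"yaw":-0.042},
  {"hand":1,"delta_pos":[384.5,309,0],"yaw":-0.042},
  {"hand":1,"delta_pos":[384.5,309,0],"yaw":-0.042},
  {"hand":1,"delta_pos":[384.5,309,0],"yaw":-0.042},
  {"hand":1,"delta_pos":[384.5,309,0],"yaw":-0.042},
  {"hand":1,"delta_pos":[384.5,309,0],"yaw":-0.042},
  {"hand":1,"delta_pos":[384.5,309,0],"yaw":-0.042},
  {"hand":1,"delta_pos":[384.5,309,0],"yaw":-0.042},
  {"hand":1,"delta_pos":[384.5,309,0],"yaw":-0.042},
])

```text
clock: 2.2
position: [445.7, 221.5, 256.8]
ee_rot: [0.996, -0.09, 0.0, -0.0]
contact_force: [1.5, 0.1, 0.7]
gripper_width: 85.5
grasp_force: 0.0
```

```bash
python3 -c "
from h import *
print(read_state()['joints'])
go(444.5,223.5,103,-0.18)"
```

```text
[ 7.88168044e-01  1.66481870e-01 -2.96203567e-01  2.27814415e-04
 -1.10726454e+00  6.02072827e-01]
cur [445.7 221.5 256.8] psi -0.1805 delta [ -1.6  -1.7 153.8] yaw -0.0005 n 154.0
```

>>> apply_moves([
  {"hand":1,"delta_pos":[-1.5,-1.5,40],"yaw":0},
  {"hand":1,"delta_pos":[-1.5,-1.5,80],"yaw":0},
  {"hand":1,"delta_pos":[-1.5,-1.5,120],"yaw":0},
  {"hand":1,"delta_pos":[-1.5,-1.5,153],"yaw":0},
  {"hand":1,"delta_pos":[-1.5,-1.5,153],"yaw":0},
  {"hand":-1,"delta_pos":[-1.5,-1.5,153],"yaw":0},
  {"hand":-1,"delta_pos":[-1.5,-1.5,153],"yaw":0},
  {"hand":-1,"delta_pos":[-1.5,-1.5,153],"yaw":0},
  {"hand":-1,"delta_pos":[-1.5,-1.5,153],"yaw":0},
  {"hand":-1,"delta_pos":[-1.5,-1.5,153],"yaw":0},
  {"hand":-1,"delta_pos":[-1.5,-1.5,153],"yaw":0},
  {"hand":-1,"delta_pos":[-1.5,-1.5,153],"yaw":0},
])

```text
clock: 3.2
position: [443.6, 225.1, 104.6]
ee_rot: [0.996, -0.089, 0.0, 0.0]
contact_force: [-0.7, -2.1, 7.0]
gripper_width: 11.7
grasp_force: 58.6
```

>>> apply_moves([
  {"hand":-1,"delta_pos":[0,0,-20],"yaw":0},
  {"hand":-1,"delta_pos":[0,0,-60],"yaw":0},
  {"hand":-1,"delta_pos":[0,0,-100],"yaw":0},
  {"hand":-1,"delta_pos":[0,0,-140],"yaw":0},
  {"hand":-1,"delta_pos":[0,0,-150],"yaw":0},
  {"hand":-1,"delta_pos":[0,0,-150],"yaw":0},
])

```text
clock: 3.7
position: [444.5, 226.6, 256.9]
ee_rot: [0.996, -0.09, 0.003, -0.003]
contact_force: [-0.4, -0.2, -3.0]
gripper_width: 12.3
grasp_force: 59.4
```

```bash
python3 -c "
from h import *
print(read_state()['contact_force'])
go(572.5,-18.5,255,-1.75)"
```

```text
[-0.39777032 -0.17849348 -2.97969344]
cur [444.5 226.6 256.9] psi -0.1796 delta [169.7 218.3   1.3] yaw 1.5704 n 276.0
```

>>> apply_moves([
  {"hand":-1,"delta_pos":[170,218,0],"yaw":1.57},
  {"hand":-1,"delta_pos":[170,218,0],"yaw":1.57},
  {"hand":-1,"delta_pos":[170,218,0],"yaw":1.57},
  {"hand":-1,"delta_pos":[170,218,0],"yaw":1.57},
  {"hand":-1,"delta_pos":[170,218,0],"yaw":1.57},
  {"hand":-1,"delta_pos":[170,218,0],"yaw":1.57},
  {"hand":-1,"delta_pos":[170,218,0],"yaw":1.57},
  {"hand":-1,"delta_pos":[170,218,0],"yaw":1.57},
  {"hand":-1,"delta_pos":[170,218,0],"yaw":1.57},
  {"hand":-1,"delta_pos":[170,218,0],"yaw":1.57},
  {"hand":-1,"delta_pos":[170,218,0],"yaw":1.57},
  {"hand":-1,"delta_pos":[170,218,0],"yaw":1.57},
])

```text
clock: 4.7
position: [570.2, -19.7, 249.8]
ee_rot: [-0.665, 0.747, 0.002, -0.002]
contact_force: [0.3, -0.4, -1.9]
gripper_width: 11.6
grasp_force: 59.4
```

```bash
python3 -c "
from h import *
print(read_state()['joints'])
I={c:imaging.get_image(c) for c in('scene','top')}
go(572.5,-18.5,255,-1.75)
s=read_state()['position']
for q in('panel_key','key_bar','latch_seat','tang_top'):
    for c in I:
        r=nets.pinpoint(c,q)
        if r: print(q,c,r[0]['score'],r[0]['location'],proj(I[c],[s[0],s[1],s[2]-(104.6 if q=='panel_key' else 7)]))
L=proj(I['scene'],[573,-18,130]);r,c=int(L[0]),int(L[1])
save(I['scene'],'s1.png',(r-60,r+40,c-60,c+60),6)
"
```

```text
[ 0.24871172  0.2999848  -0.13455563 -0.0016384  -1.1422802  -0.36432626]
cur [570.3 -19.5 250.2] psi -1.6803 delta [-1.3 -2.1 -4.8] yaw 0.0697 n 5.0
panel_key scene 0.75 [204.3, 306.6] [np.float64(206.20445178682644), np.float64(304.2012448871778)]
key_bar scene 0.93 [164.1, 306.1] [np.float64(167.72044377593423), np.float64(304.80091585169794)]
latch_seat scene 0.63 [221.4, 304.7] [np.float64(167.72044377593423), np.float64(304.80091585169794)]
latch_seat top 0.89 [207.7, 294.8] [np.float64(198.24619098053805), np.float64(300.2818053115841)]
tang_top scene 0.71 [224.2, 273.9] [np.float64(167.72044377593423), np.float64(304.80091585169794)]
tang_top top 0.56 [206.8, 296.5] [np.float64(198.24619098053805), np.float64(300.2818053115841)]
```

View pics/s1.png

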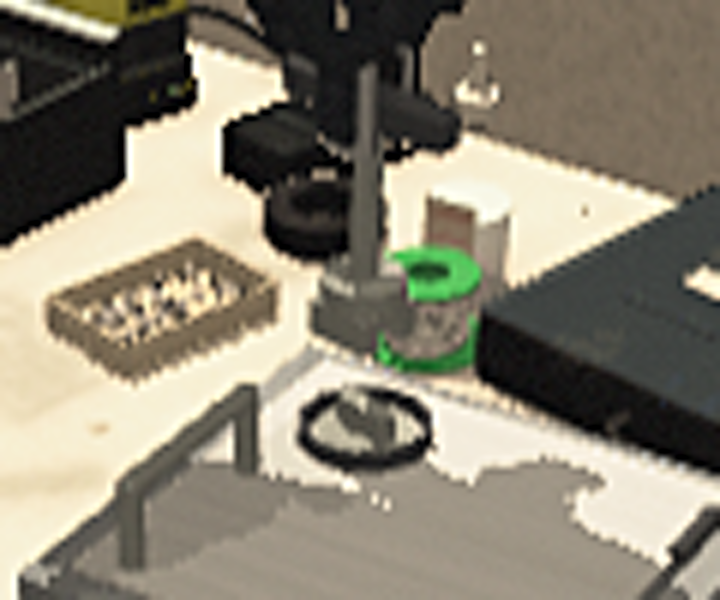

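The ring centre is at crop (366,428) with the tang inside it, and the key foot spans x 312–408 with its lower corner near (375,357). Next I'll compare the key and latch positions in the same camera.

```bash
python3 -c "
from h import *
np.set_printoptions(precision=1,suppress=True)
im=imaging.get_image('scene'); s=read_state(); p=s['position'];print(p)
L=proj(im,[573,-18,130]);r0,c0=int(L[0])-60,int(L[1])-60
P=lambda u,v:[r0+v/6-.4,c0+u/6-.4]
print('ring',at_z(im,P(366,428),102))
print('foot net',at_z(im,[204.3,306.6],p[2]-104.6),'bar net',at_z(im,[164.1,306.1],p[2]-7))
C=lambda q:[round(float((q[1]+.4-c0)*6)),round(float((q[0]+.4-r0)*6))]
f=np.array([p[0],p[1],p[2]-104.6]); y=-1.68
for a,b in((15,15),(15,-15),(-15,-15),(-15,15)):
  d=[a*np.cos(y)-b*np.sin(y),a*np.sin(y)+b*np.cos(y)]
  print('corner',C(proj(im,f+[d[0],d[1],0])),C(proj(im,f+[d[0],d[1],16])))
print('shank',C(proj(im,f+[0,0,30])),C(proj(im,f+[0,0,85])), 'tcp-foot', C(proj(im,f)))
a=im['pixels'];save(im,'s2.png',(int(r0+35),int(r0+85),int(c0+35),int(c0+85)),12)
"
```

```text
[571.6 -19.4 253.3]
ring [572.  -20.1 102. ]
foot net [576.5 -21.8 148.7] bar net [581.8 -14.3 246.3]
corner [421, 325] [422, 289]
corner [367, 353] [368, 317]
corner [310, 325] [310, 289]
corner [364, 298] [365, 262]
shank [367, 257] [369, 125] tcp-foot [366, 325]
```

View pics/s2.png

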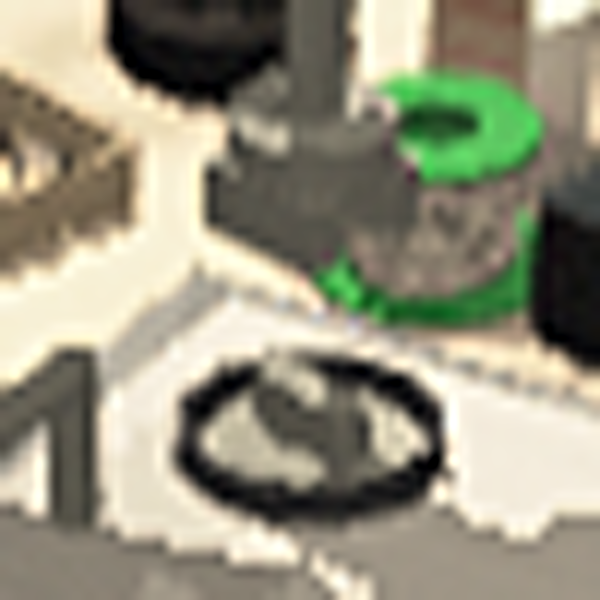

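In s2 the collar's outline spans x 172–445 and y 350–522. Allowing for the collar's height, its rim centre is at (308,418). The foot's left corner is at (210,222) and the shank axis is at x ≈ 317.

```bash
python3 -c "
from h import *
np.set_printoptions(precision=1,suppress=True)
im=imaging.get_image('scene'); s=read_state(); p=s['position']
L=proj(im,[573,-18,130]);r0,c0=int(L[0])-60,int(L[1])-60
P=lambda u,v:[r0+v/6-.4,c0+u/6-.4]
print('ring',at_z(im,P(364,419),102),'foot',at_z(im,P(369,320),148.7),'shank mid at tcp row',at_z(im,P(368.5,320),148.7),p)
# refine rim: top view with fixed geometry
go(573,-18,225,-1.755)
"
```

```text
ring [576.9 -15.5 102. ] foot [575.6 -18.  148.7] shank mid at tcp row [575.5 -17.9 148.7] [571.6 -19.4 253.4]
cur [571.6 -19.4 253.4] psi -1.6793 delta [-1.6 -1.2 28.4] yaw 0.0757 n 28.0
```

```bash
python3 -c "
from h import *
go(573,-17.2,217,-1.755)
"
```

```text
cur [571.6 -19.4 253.4] psi -1.6793 delta [-2.4 -1.1 36.4] yaw 0.0757 n 36.0
```

>>> apply_moves([
  {"hand":-1,"delta_pos":[-2.4,-1.1,10],"yaw":0.076},
  {"hand":-1,"delta_pos":[-2.4,-1.1,20],"yaw":0.076},
  {"hand":-1,"delta_pos":[-2.4,-1.1,30],"yaw":0.076},
  {"hand":-1,"delta_pos":[-2.4,-1.1,36],"yaw":0.076},
  {"hand":-1,"delta_pos":[-2.4,-1.1,36],"yaw":0.076},
  {"hand":-1,"delta_pos":[-2.4,-1.1,36],"yaw":0.076},
])

```text
clock: 5.8
position: [572.8, -17.4, 216.8]
ee_rot: [-0.639, 0.769, 0.0, -0.001]
contact_force: [0.1, -0.6, -2.0]
gripper_width: 12.0
grasp_force: 59.4
```

```bash
python3 -c "
from h import *
s=read_state();print(s['contact_force'],s['wrist_torque'])
go(573,-17.2,212,-1.755)
"
```

```text
[ 0.08590829 -0.63392311 -1.98267586] [ 0.00170773 -0.00573705 -0.01933496]
cur [572.8 -17.4 216.8] psi -1.755 delta [-0.2 -0.1  4.8] yaw -0.0 n 5.0
```

>>> apply_moves([
  {"hand":-1,"delta_pos":[0,0,1.5],"yaw":0},
  {"hand":-1,"delta_pos":[0,0,3],"yaw":0},
  {"hand":-1,"delta_pos":[0,0,4],"yaw":0},
  {"hand":-1,"delta_pos":[0,0,5],"yaw":0},
  {"hand":-1,"delta_pos":[0,0,5],"yaw":0},
])

```text
clock: 6.22
position: [573.6, -17.2, 214.1]
ee_rot: [-0.639, 0.769, -0.001, 0.001]
contact_force: [-1.6, -0.6, 4.2]
gripper_width: 11.9
grasp_force: 60.5
```

>>> apply_moves([
  {"hand":-1,"delta_pos":[0,0,0],"yaw":-0.05},
  {"hand":-1,"delta_pos":[0,0,0],"yaw":-0.1},
  {"hand":-1,"delta_pos":[0,0,0],"yaw":-0.13},
  {"hand":-1,"delta_pos":[0,0,0],"yaw":-0.13},
  {"hand":-1,"delta_pos":[0,0,0.5],"yaw":-0.09},
  {"hand":-1,"delta_pos":[0,0,0.5],"yaw":-0.05},
  {"hand":-1,"delta_pos":[0,0,0.5],"yaw":-0.01},
  {"hand":-1,"delta_pos":[0,0,0.5],"yaw":0.03},
  {"hand":-1,"delta_pos":[0,0,0.5],"yaw":0.07},
  {"hand":-1,"delta_pos":[0,0,0.5],"yaw":0.11},
  {"hand":-1,"delta_pos":[0,0,0.5],"yaw":0.13},
  {"hand":-1,"delta_pos":[0,0,0.5],"yaw":0.13},
])

```text
clock: 7.22
position: [574.6, -17.0, 212.5]
ee_rot: [-0.587, 0.809, -0.001, 0.002]
contact_force: [3.8, -0.3, -1.2]
gripper_width: 11.8
grasp_force: 59.6
```

```bash
python3 -c "
from h import *
s=read_state();print(s['contact_force'],s['wrist_torque'])
go(573,-17.2,212,-1.755)
"
```

```text
[ 3.79148484 -0.2623842  -1.22767023] [-0.23758981 -1.40525513  0.10638971]
cur [574.6 -17.  212.5] psi -1.8859 delta [0.7 1.5 0.5] yaw -0.1309 n 2.0
```

>>> apply_moves([
  {"hand":-1,"delta_pos":[-0.3,-1,0.5],"yaw":0},
  {"hand":-1,"delta_pos":[-0.5,-1.5,1],"yaw":0},
  {"hand":-1,"delta_pos":[-0.5,-1.5,2.5],"yaw":0},
  {"hand":-1,"delta_pos":[-0.5,-1.5,4],"yaw":0},
  {"hand":-1,"delta_pos":[-0.5,-1.5,4],"yaw":0},
])

```text
clock: 7.63
position: [574.9, -17.3, 207.6]
ee_rot: [-0.588, 0.809, -0.0, 0.0]
contact_force: [3.4, -1.4, -1.3]
gripper_width: 11.6
grasp_force: 59.5
```

```bash
python3 -c "
from h import *
s=read_state();print(s['contact_force'],s['wrist_torque'])
go(573,-17.2,212,-1.755)
"
```

```text
[ 3.35032151 -1.35267145 -1.34825952] [-0.60588006 -1.59717681  0.05254504]
cur [574.9 -17.3 207.6] psi -1.8856 delta [ 0.5  1.9 -4.4] yaw -0.1306 n 5.0
```

>>> apply_moves([
  {"hand":-1,"delta_pos":[-0.3,-1,2],"yaw":0},
  {"hand":-1,"delta_pos":[-0.3,-1,4],"yaw":0},
  {"hand":-1,"delta_pos":[-0.3,-1,6],"yaw":0},
  {"hand":-1,"delta_pos":[-0.3,-1,7.5],"yaw":0},
  {"hand":-1,"delta_pos":[-0.3,-1,7.5],"yaw":0},
])

```text
clock: 8.05
position: [575.7, -17.2, 201.3]
ee_rot: [-0.588, 0.809, -0.0, 0.0]
contact_force: [1.2, -0.6, 3.8]
gripper_width: 12.1
grasp_force: 60.3
```

```bash
python3 -c "
from h import *
s=read_state();print(s['contact_force'],s['wrist_torque'],s['joints'])
go(573,-17.2,212,-3.04)
"
```

```text
[ 1.17041302 -0.64038902  3.76282501] [-0.26873831 -0.6593011   0.06315111] [ 2.51494272e-01  3.46886630e-01 -1.96134896e-01  5.65755640e-04
 -1.02733390e+00 -5.66317200e-01]
cur [575.7 -17.2 201.3] psi -1.8853 delta [  0.8   2.6 -10.7] yaw 1.1547 n 11.0
```

>>> apply_moves([
  {"hand":-1,"delta_pos":[0,0,0],"yaw":0.1},
  {"hand":-1,"delta_pos":[0,0,0],"yaw":0.2},
  {"hand":-1,"delta_pos":[0,0,0],"yaw":0.3},
  {"hand":-1,"delta_pos":[0,0,0],"yaw":0.4},
  {"hand":-1,"delta_pos":[0,0,0],"yaw":0.5},
  {"hand":-1,"delta_pos":[0,0,0],"yaw":0.6},
  {"hand":-1,"delta_pos":[0,0,0],"yaw":0.7},
  {"hand":-1,"delta_pos":[0,0,0],"yaw":0.8},
  {"hand":-1,"delta_pos":[0,0,0],"yaw":0.9},
  {"hand":-1,"delta_pos":[0,0,0],"yaw":1.0},
  {"hand":-1,"delta_pos":[0,0,0],"yaw":1.1},
  {"hand":-1,"delta_pos":[0,0,0],"yaw":1.15},
])

```text
clock: 9.05
position: [575.3, -17.9, 201.4]
ee_rot: [-0.051, 0.999, -0.001, -0.0]
contact_force: [1.0, -2.7, 5.2]
gripper_width: 11.8
grasp_force: 60.4
```

```bash
python3 -c "
from h import *
s=read_state();print(s['contact_force'],s['wrist_torque'],s['joints'][5])
go(573,-17.2,212,-3.04)
"
```

```text
[ 0.95568388 -2.74145625  5.22673109] [-0.95272714 -0.45896565  0.19034294] -1.719832244327237
cur [575.3 -17.9 201.4] psi -3.0387 delta [  2.2   0.9 -10.6] yaw 0.0013 n 11.0
```

>>> apply_moves([
  {"hand":-1,"delta_pos":[0,0,0],"yaw":0.03},
  {"hand":-1,"delta_pos":[0,0,0],"yaw":0.06},
  {"hand":-1,"delta_pos":[0,0,0],"yaw":0.09},
  {"hand":-1,"delta_pos":[0,0,0],"yaw":0.12},
  {"hand":-1,"delta_pos":[0,0,0],"yaw":0.12},
])

```text
clock: 9.47
position: [575.2, -17.9, 201.3]
ee_rot: [0.007, 1.0, -0.001, -0.0]
contact_force: [1.5, -2.4, 5.5]
gripper_width: 12.0
grasp_force: 60.5
```

```bash
python3 -c "
from h import *
s=read_state();print(s['contact_force'],s['wrist_torque'],s['joints'][5])
go(573,-17.2,212,-3.04)
"
```

```text
[ 1.52500948 -2.44435171  5.5288103 ] [-1.01904708 -0.31811692  0.18283302] -1.8368037656801344
cur [575.2 -17.9 201.3] psi 3.1274 delta [  2.2   0.6 -10.7] yaw 6.1674 n 11.0
```

>>> apply_moves([
  {"hand":-1,"delta_pos":[0,0,0],"yaw":0.03},
  {"hand":-1,"delta_pos":[0,0,0],"yaw":0.06},
  {"hand":-1,"delta_pos":[0,0,0],"yaw":0.08},
  {"hand":-1,"delta_pos":[0,0,0],"yaw":0.08},
])

```text
clock: 9.8
position: [574.9, -17.8, 201.4]
ee_rot: [0.045, 0.999, -0.001, -0.001]
contact_force: [0.9, -1.5, 5.6]
gripper_width: 12.1
grasp_force: 63.3
```

```bash
python3 -c "
from h import *
s=read_state();print(s['contact_force'],s['wrist_torque'],s['joints'][5])
go(573,-17.2,212,-3.04)
"
```

```text
[ 0.90544582 -1.50598725  5.55657476] [-0.75731198 -0.04304708  1.01835226] -1.913834795236294
cur [574.9 -17.8 201.4] psi 3.0511 delta [  2.    0.4 -10.6] yaw 6.0911 n 11.0
```

>>> apply_moves([
  {"hand":-1,"delta_pos":[0,0,0],"yaw":-0.05},
  {"hand":-1,"delta_pos":[0,0,0],"yaw":-0.1},
  {"hand":-1,"delta_pos":[0,0,0],"yaw":-0.1},
  {"hand":-1,"delta_pos":[0,0,-3],"yaw":-0.1},
  {"hand":-1,"delta_pos":[0,0,-8],"yaw":-0.1},
  {"hand":-1,"delta_pos":[0,0,-14],"yaw":-0.1},
  {"hand":-1,"delta_pos":[0,0,-20],"yaw":-0.1},
  {"hand":-1,"delta_pos":[0,0,-40],"yaw":-0.1},
  {"hand":-1,"delta_pos":[0,0,-58],"yaw":-0.1},
  {"hand":-1,"delta_pos":[0,0,-58],"yaw":-0.1},
])

```text
clock: 10.63
position: [577.5, -16.6, 262.7]
ee_rot: [-0.003, 1.0, 0.001, 0.004]
contact_force: [1.2, 0.3, -0.6]
gripper_width: 11.8
grasp_force: 59.5
```

```bash
python3 -c "
from h import *
s=read_state();print(s['contact_force'],s['wrist_torque'],s['joints'][5])
go(444,224,259,-1.75)
im=imaging.get_image('scene');L=proj(im,[573,-18,110]);r,c=int(L[0]),int(L[1])
save(im,'s3.png',(r-35,r+40,c-50,c+50),7)
"
```

```text
[ 1.19333625  0.2660444  -0.63765664] [-0.01673957 -0.11783674  0.03118619] -1.8163841220584196
cur [577.5 -16.6 262.7] psi -3.1351 delta [131.9 241.4   3. ] yaw -1.3851 n 275.0
```

View pics/s3.png

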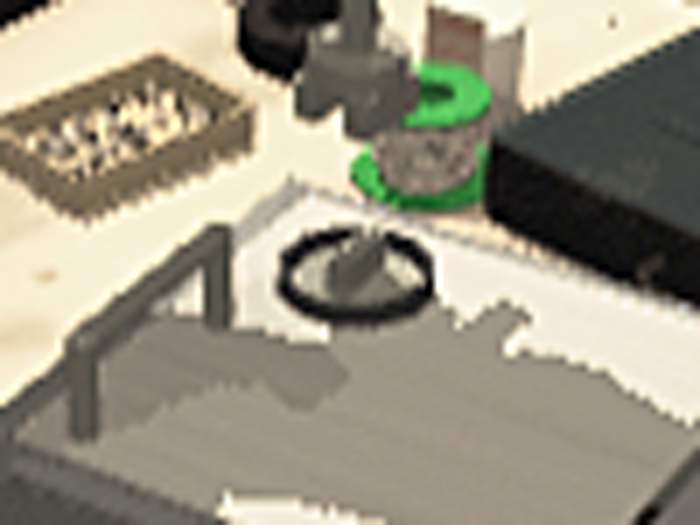

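The tang now lies along the case's x (crop (355,265)), so it's unlocked. The key is clear above it. Now I'll stand the key back at its first spot.

```bash
python3 -c "
from h import *
go(444,222,258)"
```

```text
cur [576.4 -16.5 260.4] psi -3.1357 delta [131.1 239.3   2.3] yaw None n 273.0
```

>>> apply_moves([
  {"hand":-1,"delta_pos":[131,239,0],"yaw":0},
  {"hand":-1,"delta_pos":[131,239,0],"yaw":0},
  {"hand":-1,"delta_pos":[131,239,0],"yaw":0},
  {"hand":-1,"delta_pos":[131,239,0],"yaw":0},
  {"hand":-1,"delta_pos":[131,239,0],"yaw":0},
  {"hand":-1,"delta_pos":[131,239,0],"yaw":0},
  {"hand":-1,"delta_pos":[131,239,0],"yaw":0},
  {"hand":-1,"delta_pos":[131,239,0],"yaw":0},
  {"hand":-1,"delta_pos":[131,239,40],"yaw":0},
  {"hand":-1,"delta_pos":[131,239,80],"yaw":0},
  {"hand":-1,"delta_pos":[131,239,120],"yaw":0},
  {"hand":-1,"delta_pos":[131,239,140],"yaw":0},
])

```text
clock: 11.68
position: [440.0, 218.4, 113.1]
ee_rot: [-0.002, 1.0, -0.003, -0.004]
contact_force: [-1.0, -0.4, -3.4]
gripper_width: 11.9
grasp_force: 59.5
```

```bash
python3 -c "
from h import *
print(read_state()['contact_force'])
go(444,222,104.5)"
```

```text
[-0.99906423 -0.40137167 -3.41918746]
cur [440.  218.4 113.1] psi -3.1378 delta [-4.1  3.7  8.6] yaw None n 10.0
```

>>> apply_moves([
  {"hand":-1,"delta_pos":[0,0,0],"yaw":0},
  {"hand":-1,"delta_pos":[0,0,2],"yaw":0},
  {"hand":-1,"delta_pos":[0,0,5],"yaw":0},
  {"hand":-1,"delta_pos":[0,0,8],"yaw":0},
  {"hand":-1,"delta_pos":[0,0,9],"yaw":0},
  {"hand":-1,"delta_pos":[0,0,9],"yaw":0},
])

```text
clock: 12.18
position: [443.5, 221.3, 110.2]
ee_rot: [-0.003, 1.0, 0.001, 0.001]
contact_force: [0.1, 0.0, -2.0]
gripper_width: 12.0
grasp_force: 59.6
```

```bash
python3 -c "
from h import *
s=read_state();print(s['contact_force'],s['wrist_torque'])
go(444,222,104.5)"
```

```text
[ 0.10502299  0.03952132 -2.04307649] [-0.01152836  0.07565175  0.04778107]
cur [443.5 221.3 110.2] psi -3.136 delta [-0.4  0.7  5.7] yaw None n 6.0
```

>>> apply_moves([
  {"hand":-1,"delta_pos":[0,0,2],"yaw":0},
  {"hand":-1,"delta_pos":[0,0,4],"yaw":0},
  {"hand":-1,"delta_pos":[0,0,5],"yaw":0},
  {"hand":-1,"delta_pos":[0,0,6],"yaw":0},
  {"hand":-1,"delta_pos":[0,0,6.5],"yaw":0},
  {"hand":-1,"delta_pos":[0,0,6.5],"yaw":0},
])

```text
clock: 12.68
position: [443.8, 221.5, 104.5]
ee_rot: [-0.003, 1.0, 0.0, 0.001]
contact_force: [-2.9, 0.5, 9.2]
gripper_width: 12.0
grasp_force: 61.2
```

>>> apply_moves([
  {"hand":-1,"delta_pos":[0,0,-1.5],"yaw":0},
  {"hand":-1,"delta_pos":[0,0,-1.5],"yaw":0},
  {"hand":-0.5,"delta_pos":[0,0,-1.5],"yaw":0},
  {"hand":-0.4,"delta_pos":[0,0,-1.5],"yaw":0},
  {"hand":0,"delta_pos":[0,0,-1.5],"yaw":0},
  {"hand":0,"delta_pos":[0,0,-1.5],"yaw":0},
  {"hand":0,"delta_pos":[0,0,-1.5],"yaw":0},
  {"hand":0,"delta_pos":[0,0,-1.5],"yaw":0},
])

```text
clock: 13.35
position: [443.3, 221.0, 104.3]
ee_rot: [-0.003, 1.0, 0.0, 0.0]
contact_force: [-0.4, 0.3, -0.8]
gripper_width: 42.4
grasp_force: 0.0
```

>>> apply_moves([
  {"hand":0,"delta_pos":[0,0,-20],"yaw":0},
  {"hand":0,"delta_pos":[0,0,-50],"yaw":0},
  {"hand":0,"delta_pos":[0,0,-90],"yaw":0},
  {"hand":0,"delta_pos":[0,0,-130],"yaw":0},
  {"hand":0,"delta_pos":[0,0,-140],"yaw":0},
])

```text
clock: 13.77
position: [445.8, 222.7, 251.2]
ee_rot: [-0.004, 1.0, 0.003, 0.005]
contact_force: [1.2, 0.8, 0.5]
gripper_width: 42.8
grasp_force: 0.0
```

```bash
python3 - <<'E'
from h import *
np.set_printoptions(precision=1,suppress=True)
I={c:imaging.get_image(c) for c in("scene","top")}
for q in("panel_key","key_bar"):
    L={}
    for c in I:
        r=nets.pinpoint(c,q)
        if r: L[c]=ray(I[c],r[0]["location"]); print(q,c,r[0]["score"],r[0]["location"])
    if len(L)==2: print(tri(L["scene"],L["top"]))
a=I["scene"]["pixels"][150:320,150:400,::-1]; cv2.imwrite("pics/s4.png",cv2.resize(a,None,fx=3,fy=3,interpolation=cv2.INTER_CUBIC))
for yaw in (0.09,0.11):
  c,s=np.cos(yaw),np.sin(yaw); L=np.array([574.5,-17.5]); h=L+[c*-83-s*26,s*-83+c*26]; hg=L+[c*-83+s*138,s*-83-c*138]; print("handle",h,"hinge@handle",hg)
go(494,1,200,-3.04); go(494,1,200,0.1)
E
```

```text
panel_key scene 0.9 [243.6, 198.4]
panel_key top 0.46 [278.9, 363.8]
(array([ 299.9, -116.5,  259.3]), np.float64(176.03598463467858))
key_bar scene 0.97 [211.0, 195.7]
key_bar top 0.6 [254.2, 207.0]
(array([445.4, 226.3,  99.3]), np.float64(2.28298729109597))
handle [489.5   0.9] hinge@handle [ 504.2 -162.4]
handle [489.1  -0.8] hinge@handle [ 507.2 -163.8]
cur [442.5 220.4 242.6] psi -3.1361 delta [ -50.4 -219.6   43. ] yaw -0.0961 n 229.0
cur [442.5 220.4 242.6] psi -3.1361 delta [ -50.4 -219.6   43. ] yaw -3.2361 n 229.0
```

View pics/s4.png

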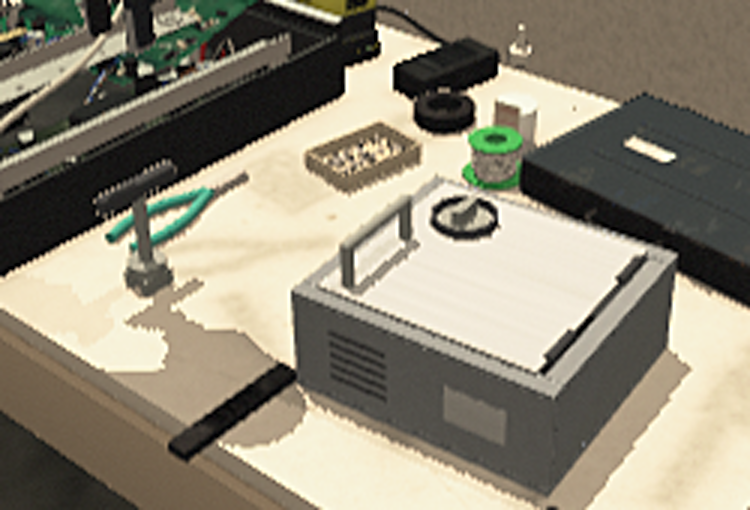

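The key stands upright at crop (150,230). The tang is along x, and the bystanders haven't moved. Next is the handle, at crop (380,235).

>>> apply_moves([
  {"hand":0,"delta_pos":[-48.5,-220.5,0],"yaw":-0.096},
  {"hand":0,"delta_pos":[-48.5,-220.5,0],"yaw":-0.096},
  {"hand":0,"delta_pos":[-48.5,-220.5,0],"yaw":-0.096},
  {"hand":0,"delta_pos":[-48.5,-220.5,10],"yaw":-0.096},
  {"hand":0,"delta_pos":[-48.5,-220.5,30],"yaw":-0.096},
  {"hand":0,"delta_pos":[-48.5,-220.5,43],"yaw":-0.096},
  {"hand":0,"delta_pos":[-48.5,-220.5,43],"yaw":-0.096},
  {"hand":0,"delta_pos":[-48.5,-220.5,43],"yaw":-0.096},
  {"hand":0,"delta_pos":[-48.5,-220.5,43],"yaw":-0.096},
])

```text
clock: 14.82
position: [493.1, 0.9, 200.8]
ee_rot: [-0.051, 0.999, -0.0, -0.001]
contact_force: [0.2, -0.0, 0.8]
gripper_width: 42.6
grasp_force: 0.0
```

```bash
python3 - <<'E'
from h import *
np.set_printoptions(precision=1,suppress=True)
I={c:imaging.get_image(c) for c in("scene","top")}
go(492,0,135,-3.04)
print(read_state()["joints"])
im=I["scene"]
L=proj(im,[492,0,135]); r,c=int(L[0]),int(L[1]); save(im,"s5.png",(r-50,r+35,c-50,c+50),6)
E
```

```text
cur [493.5   1.8 201.8] psi -3.0381 delta [ 1.7 -1.6 66.8] yaw 0.0019 n 67.0
[ 0.3  0.2 -0.4  0.  -1.  -1.8]
```

View pics/s5.png

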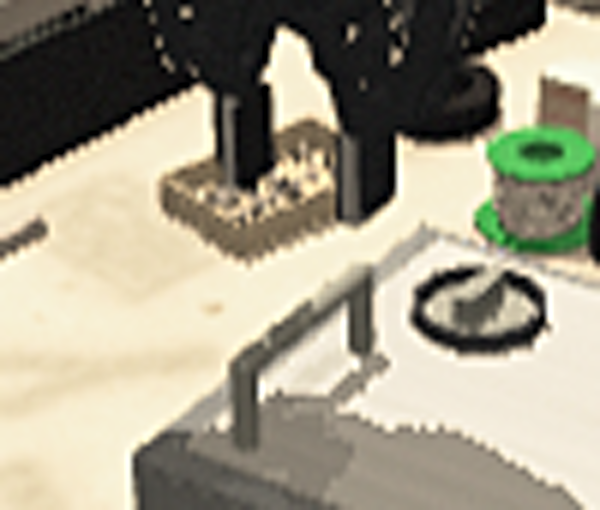

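The fingertips are at crop (245,185) and (365,215), so they straddle the handle's middle at (302,318) once the height is allowed for. I'll descend and grip.

>>> apply_moves([
  {"hand":0,"delta_pos":[1,-1,20],"yaw":0},
  {"hand":0,"delta_pos":[1,-1,40],"yaw":0},
  {"hand":0,"delta_pos":[1,-1,55],"yaw":0},
  {"hand":0,"delta_pos":[1,-1,66],"yaw":0},
  {"hand":0,"delta_pos":[1,-1,66],"yaw":0},
  {"hand":-1,"delta_pos":[1,-1,66],"yaw":0},
  {"hand":-1,"delta_pos":[1,-1,66],"yaw":0},
  {"hand":-1,"delta_pos":[1,-1,66],"yaw":0},
  {"hand":-1,"delta_pos":[1,-1,66],"yaw":0},
  {"hand":-1,"delta_pos":[1,-1,66],"yaw":0},
])

```text
clock: 15.75
position: [493.0, 0.4, 136.7]
ee_rot: [-0.051, 0.999, 0.001, 0.001]
contact_force: [-2.9, 4.3, 6.0]
gripper_width: 7.7
grasp_force: 58.8
```

```bash
python3 - <<'E'
from h import *
s=read_state();print(s["contact_force"],s["wrist_torque"]); go(492,0,135,-3.04)
E
```

```text
[-2.94982531  4.30158761  6.02807465] [ 1.20383457  0.53649905 -0.02336824]
cur [4.930e+02 4.000e-01 1.367e+02] psi -3.0394 delta [ 1.  -0.3  1.7] yaw 0.0006 n 2.0
```

```bash
python3 - <<'E'
import numpy as np
t=np.arange(0,1.86,.075)
f=lambda t:(164*np.cos(t)-38*np.sin(t),-(164*np.sin(t)+38*np.cos(t)))
for a in t: 
    y,z=f(a); r=f(0) if a<=.91 else f(.9); print(round(a,3),round(y-r[0],1),round(z-r[1],1))
E
```

```text
0.0 0.0 0.0
0.075 -3.3 -12.2
0.15 -7.5 -24.1
0.225 -12.6 -35.6
0.3 -18.6 -46.8
0.375 -25.3 -57.4
0.45 -32.9 -67.6
0.525 -41.1 -77.1
0.6 -50.1 -86.0
0.675 -59.7 -94.2
0.75 -69.9 -101.6
0.825 -80.6 -108.3
0.9 -91.8 -114.1
0.975 -11.6 -5.0
1.05 -23.5 -9.1
1.125 -35.8 -12.3
1.2 -48.2 -14.5
1.275 -60.7 -15.9
1.35 -73.3 -16.3
1.425 -85.9 -15.7
1.5 -98.5 -14.2
1.575 -110.9 -11.8
1.65 -123.0 -8.4
1.725 -134.9 -4.1
1.8 -146.4 1.0
```

>>> apply_moves([
  {"hand":-1,"delta_pos":[0,-3.3,-12.2],"yaw":0},
  {"hand":-1,"delta_pos":[0,-7.5,-24.1],"yaw":0},
  {"hand":-1,"delta_pos":[0,-12.6,-35.6],"yaw":0},
  {"hand":-1,"delta_pos":[0,-18.6,-46.8],"yaw":0},
  {"hand":-1,"delta_pos":[0,-18.6,-46.8],"yaw":0},
])

```text
clock: 16.17
position: [494.7, -17.6, 183.8]
ee_rot: [-0.05, 0.999, 0.002, 0.002]
contact_force: [-1.9, 8.5, 4.2]
gripper_width: 7.6
grasp_force: 59.5
```

```bash
python3 - <<'E'
from h import *
s=read_state();print(s["contact_force"],s["wrist_torque"]); go(492,0,135,-3.04)
E
```

```text
[-1.88086187  8.54311678  4.19977165] [2.62616376 0.6956993  0.00448949]
cur [494.7 -17.6 183.8] psi -3.0407 delta [ 1.1 17.7 48.9] yaw -0.0007 n 52.0
```

>>> apply_moves([
  {"hand":-1,"delta_pos":[0,-6,-10.6],"yaw":0},
  {"hand":-1,"delta_pos":[0,-13,-20.8],"yaw":0},
  {"hand":-1,"delta_pos":[0,-21,-30.3],"yaw":0},
  {"hand":-1,"delta_pos":[0,-30,-39.2],"yaw":0},
  {"hand":-1,"delta_pos":[0,-39.5,-47.4],"yaw":0},
  {"hand":-1,"delta_pos":[0,-49.5,-54.8],"yaw":0},
  {"hand":-1,"delta_pos":[0,-60,-61.5],"yaw":0},
  {"hand":-1,"delta_pos":[0,-71.5,-67.3],"yaw":0},
  {"hand":-1,"delta_pos":[0,-71.5,-67.3],"yaw":0},
])

```text
clock: 16.92
position: [501.8, -89.2, 253.6]
ee_rot: [-0.051, 0.999, 0.001, 0.002]
contact_force: [-6.7, 8.6, 18.0]
gripper_width: 7.2
grasp_force: 60.3
```

```bash
python3 - <<'E'
from h import *
s=read_state();print(s["contact_force"],s["wrist_torque"]); go(492,0,135,-3.04)
E
```

```text
[-6.73010919  8.63256393 17.98231907] [ 2.94734683  2.05387556 -0.00748283]
cur [501.8 -89.2 253.6] psi -3.0398 delta [  1.3  89.5 118.8] yaw 0.0002 n 149.0
```

>>> apply_moves([
  {"hand":-1,"delta_pos":[0,-10,-8],"yaw":0},
  {"hand":-1,"delta_pos":[0,-22,-15],"yaw":0},
  {"hand":-1,"delta_pos":[0,-35,-19],"yaw":0},
  {"hand":-1,"delta_pos":[0,-49,-21.5],"yaw":0},
  {"hand":-1,"delta_pos":[0,-63,-23],"yaw":0},
  {"hand":-1,"delta_pos":[0,-77,-24],"yaw":0},
  {"hand":-1,"delta_pos":[0,-77,-24],"yaw":0},
])

```text
clock: 17.5
position: [509.5, -167.6, 273.4]
ee_rot: [-0.05, 0.999, 0.0, 0.001]
contact_force: [2.0, -2.7, -1.3]
gripper_width: 8.0
grasp_force: 58.6
```

```bash
python3 - <<'E'
from h import *
s=read_state();print(s["contact_force"],s["wrist_torque"]); go(493,0.4,136.7,-3.04)
E
```

```text
[ 1.96325694 -2.68323423 -1.34718012] [-0.42675413 -0.48575147  0.05060327]
cur [ 509.5 -167.6  273.4] psi -3.0417 delta [ -0.2 168.8 136.7] yaw -0.0017 n 217.0
```

>>> apply_moves([
  {"hand":-1,"delta_pos":[0,-15,1],"yaw":0},
  {"hand":-1,"delta_pos":[0,-29,2.6],"yaw":0},
  {"hand":-1,"delta_pos":[0,-42.5,5.3],"yaw":0},
  {"hand":-1,"delta_pos":[0,-56,9.2],"yaw":0},
  {"hand":-1,"delta_pos":[0,-56,9.2],"yaw":0},
  {"hand":-1,"delta_pos":[0,-56,9.2],"yaw":0},
])

```text
clock: 18.0
position: [515.0, -222.6, 263.8]
ee_rot: [-0.05, 0.999, -0.0, 0.0]
contact_force: [2.1, -1.8, -3.6]
gripper_width: 7.6
grasp_force: 58.6
```

```bash
python3 - <<'E'
from h import *
s=read_state();print(s["contact_force"],s["wrist_torque"]); go(493,0.4,136.7,-3.04)
E
```

```text
[ 2.08410293 -1.78272892 -3.59307532] [-0.42501342 -0.74231636 -0.04047263]
cur [ 515.  -222.6  263.8] psi -3.0407 delta [ -0.6 224.3 126.9] yaw -0.0007 n 258.0
```

>>> apply_moves([
  {"hand":-1,"delta_pos":[0,-5,1.7],"yaw":0},
  {"hand":-1,"delta_pos":[0,-10,3.5],"yaw":0},
  {"hand":-1,"delta_pos":[0,-15,5.5],"yaw":0},
  {"hand":-1,"delta_pos":[0,-18,6.5],"yaw":0},
  {"hand":-1,"delta_pos":[0,-18,6.5],"yaw":0},
  {"hand":-1,"delta_pos":[0,-18,6.5],"yaw":0},
])

```text
clock: 18.5
position: [515.7, -230.1, 261.0]
ee_rot: [-0.052, 0.999, 0.008, 0.0]
contact_force: [-6.6, 41.4, 23.4]
gripper_width: 7.5
grasp_force: 62.0
```

```bash
python3 - <<'E'
from h import *
s=read_state();print(s["contact_force"],s["wrist_torque"]); go(493,0.4,136.7,-3.04)
E
```

```text
[-6.55653782 41.43580783 23.40541678] [12.30353917  2.07068043 -0.04969202]
cur [ 515.7 -230.1  261. ] psi -3.0366 delta [ -1.4 229.6 127.9] yaw 0.0034 n 263.0
```

>>> apply_moves([
  {"hand":-1,"delta_pos":[0,5,-2],"yaw":0},
  {"hand":-1,"delta_pos":[0,10,-5],"yaw":0},
  {"hand":-1,"delta_pos":[0,10,-5],"yaw":0},
])

```text
clock: 18.75
position: [515.5, -227.5, 262.0]
ee_rot: [-0.052, 0.999, 0.001, -0.0]
contact_force: [2.9, 5.9, -4.9]
gripper_width: 7.3
grasp_force: 59.2
```

```bash
python3 - <<'E'
from h import *
s=read_state();print(s["contact_force"],s["wrist_torque"]); go(493,0.4,136.7,-3.04)
im=imaging.get_image("scene"); L=proj(im,[515,-230,200]); r,c=int(L[0]),int(L[1]); print(r,c)
save(im,"s6.png",(max(r-90,0),r+80,max(c-120,0),c+100),3.5)
E
```

```text
[ 2.87816836  5.94989202 -4.92157972] [ 1.99199056 -0.76720115 -0.04032514]
cur [ 515.5 -227.5  262. ] psi -3.0381 delta [ -1.2 228.7 126. ] yaw 0.0019 n 261.0
227 375
```

View pics/s6.png

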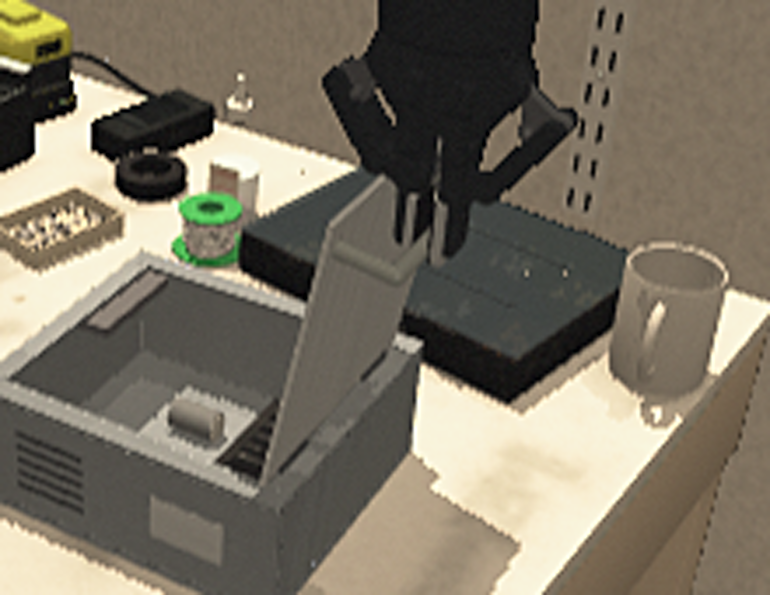

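The panel is past upright at its stop. The fingers hold the bow handle at crop (415,240), and the panel's free edge is at (385,185), clear of the hand. I'll open slightly and lift straight up.

>>> apply_moves([
  {"hand":-0.56,"delta_pos":[0,0,0],"yaw":0},
  {"hand":-0.56,"delta_pos":[0,0,0],"yaw":0},
  {"hand":-0.56,"delta_pos":[0,0,0],"yaw":0},
  {"hand":-0.56,"delta_pos":[0,0,0],"yaw":0},
])

```text
clock: 19.13
position: [515.4, -230.9, 263.2]
ee_rot: [-0.051, 0.999, -0.0, 0.0]
contact_force: [-0.4, 0.6, -0.2]
gripper_width: 18.7
grasp_force: 0.0
```

```bash
python3 - <<'E'
from h import *
s=read_state();print(s["contact_force"],s["wrist_torque"],s["joints"]); go(493,0.4,136.7,-3.04)
E
```

```text
[-0.40194934  0.57152358 -0.23697997] [ 0.00995605 -0.03515392  0.02698747] [-1.33806412e-01  2.77349939e-01 -1.32854527e-01  1.05099266e-03
 -1.16039433e+00 -1.33600723e+00]
cur [ 515.4 -230.9  263.2] psi -3.0402 delta [ -1.1 232.5 126.2] yaw -0.0002 n 265.0
```

>>> apply_moves([
  {"hand":-0.56,"delta_pos":[0,2.5,0],"yaw":0},
  {"hand":-0.56,"delta_pos":[0,2.5,0],"yaw":0},
  {"hand":-0.56,"delta_pos":[0,2.5,-6],"yaw":0},
  {"hand":-0.56,"delta_pos":[0,2.5,-14],"yaw":0},
  {"hand":-0.56,"delta_pos":[0,2.5,-24],"yaw":0},
  {"hand":-0.56,"delta_pos":[0,2.5,-36],"yaw":0},
  {"hand":-0.56,"delta_pos":[0,2.5,-50],"yaw":0},
  {"hand":-0.56,"delta_pos":[0,2.5,-70],"yaw":0},
  {"hand":-0.56,"delta_pos":[0,2.5,-80],"yaw":0},
  {"hand":-0.56,"delta_pos":[0,2.5,-80],"yaw":0},
])

```text
clock: 19.97
position: [516.5, -228.2, 346.5]
ee_rot: [-0.051, 0.999, -0.001, 0.003]
contact_force: [0.2, -0.1, -0.3]
gripper_width: 18.7
grasp_force: 0.0
```

```bash
python3 - <<'E'
from h import *
np.set_printoptions(precision=1,suppress=True)
s=read_state();print(s["contact_force"],s["position"])
I={c:imaging.get_image(c) for c in("scene","top")}
for q in("panel_handle","latch_seat","panel_hinge","key_bar","panel_key"):
    L={}
    for c in I:
        r=nets.pinpoint(c,q)
        if r: L[c]=ray(I[c],r[0]["location"]); print(q,c,r[0]["score"],r[0]["location"])
    if len(L)==2: print(tri(L["scene"],L["top"]))
yaw=.1; ex=np.array([np.cos(yaw),np.sin(yaw),0]); ey=np.array([-ex[1],ex[0],0]); ez=np.array([0,0,1.])
H=np.array([574.5,-17.5,90])-45*ex-138*ey
for th in(1.6,1.65,1.7,1.75):
    py=np.cos(th)*ey+np.sin(th)*ez; pz=-np.sin(th)*ey+np.cos(th)*ez
    h=H-38*ex+164*py+38*pz; print(th,"handle",h,[proj(I[c],h) for c in I])
E
```

```text
[ 0.2 -0.1 -0.3] [ 516.5 -228.2  346.5]
panel_handle scene 0.76 [206.1, 374.5]
panel_handle top 0.84 [221.3, 388.6]
(array([ 509. , -228.3,  249.8]), np.float64(5.672792160027713))
latch_seat scene 0.95 [193.7, 375.4]
panel_hinge scene 0.97 [252.0, 345.5]
key_bar scene 0.97 [211.2, 196.3]
key_bar top 0.68 [256.6, 208.8]
(array([440.1, 219.7, 103.5]), np.float64(5.817638656998697))
panel_key scene 0.85 [241.8, 199.3]
panel_key top 0.78 [257.8, 212.6]
(array([440.1, 222.4,  10.1]), np.float64(3.2307779243208903))
1.6 handle [ 510.  -205.7  252.8] [[np.float64(200.37253946413648), np.float64(365.53454005603146)], [np.float64(221.55006536626362), np.float64(378.42474781862774)]]
1.65 handle [ 510.8 -213.7  250.5] [[np.float64(202.65367177070402), np.float64(369.4914100425553)], [np.float64(221.2937483293361), np.float64(381.56681360167426)]]
1.7 handle [ 511.6 -221.6  247.7] [[np.float64(205.12215746027832), np.float64(373.39061858085154)], [np.float64(221.06384658598546), np.float64(384.6094108676014)]]
1.75 handle [ 512.3 -229.4  244.6] [[np.float64(207.7710375681458), np.float64(377.21773121020067)], [np.float64(220.86097213588684), np.float64(387.54271182832235)]]
```

>>> apply_moves([
  {"hand":-1,"delta_pos":[0,35,0],"yaw":0},
  {"hand":-1,"delta_pos":[0,70,0],"yaw":0},
  {"hand":-1,"delta_pos":[0,95,0],"yaw":0},
  {"hand":-1,"delta_pos":[0,95,0],"yaw":0},
  {"hand":-1,"delta_pos":[0,95,30],"yaw":0},
  {"hand":-1,"delta_pos":[0,95,60],"yaw":0},
  {"hand":-1,"delta_pos":[0,95,80],"yaw":0},
  {"hand":-1,"delta_pos":[0,95,80],"yaw":0},
  {"hand":-1,"delta_pos":[0,85,80],"yaw":0},
  {"hand":-1,"delta_pos":[0,75,80],"yaw":0},
  {"hand":-1,"delta_pos":[0,68,80],"yaw":0},
  {"hand":-1,"delta_pos":[0,68,80],"yaw":0},
])

```text
clock: 21.57
position: [509.4, -161.9, 264.2]
ee_rot: [-0.05, 0.999, -0.0, 0.002]
contact_force: [-0.3, -0.3, 0.0]
gripper_width: 0.2
grasp_force: 0.0
```

>>> apply_moves([
  {"hand":-1,"delta_pos":[0,-3,0],"yaw":0},
  {"hand":-1,"delta_pos":[0,-6,0],"yaw":0},
  {"hand":-1,"delta_pos":[0,-8,0],"yaw":0},
  {"hand":-1,"delta_pos":[0,-8,0],"yaw":0},
])

```text
clock: 21.9
position: [509.3, -168.3, 262.9]
ee_rot: [-0.051, 0.999, -0.0, 0.0]
contact_force: [-0.1, -0.6, -1.0]
gripper_width: -0.3
grasp_force: 0.0
```

>>> apply_moves([
  {"hand":-1,"delta_pos":[0,-2,0],"yaw":0},
  {"hand":-1,"delta_pos":[0,-4,0],"yaw":0},
  {"hand":-1,"delta_pos":[0,-6,0],"yaw":0},
  {"hand":-1,"delta_pos":[0,-8,0],"yaw":0},
  {"hand":-1,"delta_pos":[0,-8,0],"yaw":0},
])

```text
clock: 22.32
position: [510.1, -176.2, 262.7]
ee_rot: [-0.051, 0.999, -0.0, -0.0]
contact_force: [0.4, -0.0, 0.1]
gripper_width: -0.4
grasp_force: 0.0
```

>>> apply_moves([
  {"hand":-1,"delta_pos":[0,-2,0],"yaw":0},
  {"hand":-1,"delta_pos":[0,-4,0],"yaw":0},
  {"hand":-1,"delta_pos":[0,-6,0],"yaw":0},
  {"hand":-1,"delta_pos":[0,-8,0],"yaw":0},
  {"hand":-1,"delta_pos":[0,-8,0],"yaw":0},
])

```text
clock: 22.73
position: [510.3, -178.9, 262.5]
ee_rot: [-0.051, 0.999, 0.005, -0.0]
contact_force: [-3.0, 22.1, 5.0]
gripper_width: -0.2
grasp_force: 11.2
```

The push met 22 N within 3 mm, so the panel is hard against its stop. Now I'll retreat.

>>> apply_moves([
  {"hand":-1,"delta_pos":[0,8,0],"yaw":0},
  {"hand":-1,"delta_pos":[0,20,0],"yaw":0},
  {"hand":-1,"delta_pos":[0,40,0],"yaw":0},
  {"hand":-1,"delta_pos":[0,50,-30],"yaw":0},
  {"hand":-1,"delta_pos":[0,60,-60],"yaw":0},
  {"hand":-1,"delta_pos":[0,70,-90],"yaw":0},
  {"hand":-1,"delta_pos":[0,70,-90],"yaw":0},
  {"hand":-1,"delta_pos":[0,70,-90],"yaw":0},
])

```text
clock: 23.4
position: [504.3, -113.8, 354.7]
ee_rot: [-0.051, 0.999, -0.0, 0.002]
contact_force: [0.6, 0.3, -0.5]
gripper_width: 0.1
grasp_force: 0.0
```

```bash
python3 - <<'E'
from h import *
s=read_state();print(s["contact_force"],s["position"])
imaging.get_image("scene")
for q in("panel_handle","key_bar","panel_key"): print(q,nets.pinpoint("scene",q)[:1])
print(workorder.job_done())
E
```

```text
[ 0.64425546  0.31168031 -0.50047489] [ 504.27969201 -113.84308027  354.72657323]
panel_handle [{'location': [205.5, 375.7], 'score': 0.72}]
key_bar [{'location': [210.9, 197.2], 'score': 0.98}]
panel_key [{'location': [244.9, 200.9], 'score': 0.62}]
the job is handed in; nothing more can be done
None
```

I handed the job in at about 23 s: the latch is turned to its stop, the key stands upright on the desk, and the panel is open against its stop and released; I touched nothing else on the desk.

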